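Hold a circuit board lined up just above the probes of its tester

TASK

Swing the board tester's clear lid back past upright so that it stays open, then pick up the small circuit board from its foam block and carry it across to the tester, without moving the multimeter, the solder reel or the paste jar and without the board touching the tester. Finish still holding it, level and still, about a centimetre above the probe tips and squared up over the nest with its two-hole end (white connector between the holes) towards the hinge, so that I can check the probes against its test pads before it goes down: do not set it down or let go.

Things in the scene. Friction and masses are not known exactly. Their poses are not given: they have to be found in the camera images.
- board: the small bare circuit board, about 22 g, lying parts up on the foam block. Origin at the centre of its underside, 16 mm above the desk; y along its 70 mm length (ends at y -36 and +34 mm), long edges at x -22 and +22 mm, overhanging the foam by 4 mm each side: pick it up by these. The board itself is 2 mm thick, its parts stand up to 6 mm above it.
- board_plus_end (a point): point on the board's underside, on its long centre line, 30 mm from the origin towards its +y end (the end with two gold-ringed screw holes and a white connector between them; the other end has one hole)
- board_minus_end (a point): point on the board's underside, on its long centre line, 30 mm from the origin towards its -y end
- foam_block: block of black foam fixed to the desk, 36 x 64 mm and 16 mm high, that the board lies on, long side along the board's length. Origin at the centre of its underside.
- tester: board tester (bed-of-nails fixture), fixed to the desk: black case 150 mm (x) by 116 mm (y), aluminium top plate 48 mm above the desk, on it a black nest insert with four white corner locators (tops 58.5 mm above the desk) and thin brass probes. Origin at the centre of its underside; x points from its front to its hinge side, z up.
- nest (a point): centre of the nest, at the height of the probe tips, 55 mm above the desk; 12 mm in front (-x) of the tester's origin. The board's place, long side along the tester's x; its outline fits between the four corner locators with 1 mm to spare; the locators' tops are 3.5 mm above this height
- nest_hinge_end (a point): point at probe-tip height 30 mm from nest towards the hinge: the board's +y end point belongs above it
- nest_front_end (a point): point at probe-tip height 30 mm from nest towards the tester's front: the board's -y end point belongs above it
- tester_lid (a joint): angle of the tester's clear lid (rad): 0 lies closed over the nest, 1.57 upright, 2.0 is the stop, leaning back. Its stiff hinge (0.16 N m, besides the lid's own weight of 0.16 kg) keeps it where it is left. The lid is 96 mm wide and reaches 136 mm from the hinge axis to its front edge: open, it stands up to 200 mm above the desk.
- lid_hinge (a point): middle of the lid's hinge axis, on the fixed tester, 64 mm above the desk and 62 mm behind (+x) its origin; the axis runs along the tester's y
- lid_knob (a point): middle of the upright round black knob on the lid (21 mm across, 26 mm tall), the point to pinch; moves with the lid. With the lid closed it is 114 mm in front of the hinge axis and 30 mm above it (94 mm above the desk); it stands on the lid's outer face, on a thin stem
- multimeter: hand multimeter lying face up on the desk between the board and the tester, loose, 142 x 69 x 40 mm (y its short side); must not be moved. Origin at the centre of its underside.
- solder_reel: reel of solder standing on its flange behind the multimeter, loose, 58 mm across and 46 mm high; must not be moved. Origin at the centre of its underside.
- flux_jar: small round paste jar with a lid, loose, 44 mm across and 36 mm high, on the board's side of the multimeter; must not be moved. Origin at the centre of its underside.

How it is judged:
By the outcome, as a careful person would: the job done as asked, in the order asked, and still so for the second after the job is handed in, while the arm keeps its last pose, push and grip.
It also fails if it takes over 58 s, if anything falls off the work surface, if the arm or the gripper's body presses on something with over 40 N, if the wrist force passes 120 N, or if a joint passes its speed limit or range.

ROBOT

A 6-joint arm with a two-finger parallel gripper is mounted at the origin on a cart in front of the work surface, level with it; the furniture and walls round the work are solid. World frame = base frame: x ahead of the robot, y to its left, z up, the work surface at z = 0. Lengths are in mm, angles in rad, forces in N, time in s.
With the tool pointing down it reaches from about 300 to 775 mm from the base axis. Payload 14.6 kg.
Tool frame: the origin (TCP) lies midway between the tips of the shut fingers; the grasp point (between the pads) lies behind it (manip.grip_depth is the z of the grasp point in the tool frame, in mm); z points along the fingers, y is the line along which they close (so a half turn about z gives the same grasp; the last joint's range is limited). The gripper opens to 94 mm and grips with 3 to 60 N. Pads are 16 mm wide; open, the fingers measure 119 mm over their backs; the gripper's body (75 mm by 177 mm) begins 78 mm behind the grasp point.
Start: joints at [-1.403, 0.3, 1.521, -0, 1.321, -0.067], TCP at [127.95, -534.9, 205.446] pointing down, gripper open.
Joint ranges: [-3.03, 3.03], [-0.79, 2.21], [0.23, 2.52], [-1.04, 4.18], [0, 3.07], [-2.55, 2.55]. Speed limits (rad/s): [2.22, 2.22, 2.57, 3.14, 3.14, 3.14].

INTERFACE

Orientations are given as [roll, pitch, yaw] about the fixed x, y, z axes, in that order (R = Rz(yaw) Ry(pitch) Rx(roll)).
In Python, from cell import manip gives the robot as it stands.
- The arm moves only by the shell command python3 -m creep 'ROWS' [OPENING] [FORCE]. ROWS is a JSON list that holds a single list of rows (three levels of brackets), with 1 to 5 rows, each of 6 numbers: dx, dy, dz in fractions of the full range, 1 being 400 mm, then a rotation vector rx, ry, rz in a scale on which 1.0 is 120 degrees; each row is the pose to reach, as a shift and turn from the pose commanded when the command began, along the tool's axes at that moment; what a row does not reach only later rows make up. A row lasts 1/10 s, in which the tool goes at most 50 mm and 0.15 rad, less where a joint would pass 70% of its speed; a pose out of reach is approached as far as the arm can. OPENING is the finger opening in mm, set as the command begins (- or left out keeps the last). The fingers move at their own pace and stop on an object; FORCE is the grip in N (left out, the last holds). Time passes only in rows, so rows that do not move let the fingers close. It prints the time, the measured TCP pose, the force, the opening and the grip force at its end. Shift and turn numbers lie between -1 and 1, and a call with a number outside is refused. Input that does not fit is refused with a message, and nothing moves.
- manip.read_state(): the state, without advancing time (a new reading comes with each control period).
- manip.camera(name): name is "scene" or "top" or "wrist"; returns (picture, depth): 420x560x3 uint8, red, green, blue; 420x560 float32, mm along the optical axis (not along the pixel's ray), 0 where there is no reading.
- manip.camera_info(name): a dict with "K" (3x3 intrinsics, pixels), "rvec" (rotation vector, rad) and "tvec" (3), from world to camera coordinates, as OpenCV has them; the wrist camera has in their place "mount" (4x4, takes a point from camera to tool coordinates, whose origin is the TCP and whose axes are the flange's). Camera axes: x right, y down, z forward; pixel columns grow to the right and rows downward; lengths in mm; the calibration is good to about 2 mm. The wrist camera is an equidistant fisheye: a pixel r from the principal point sees the ray r / f radians off the axis. A picture is of the moment at which its call begins: read the wrist's pose just before it. camera_info takes no time and is no camera call.
- manip.sign_off(): hands the job in; it is judged then, once.
The state is a dict: "clock": time; "joints": joint angles; "qd": joint speeds; "effort": joint torques, N m; "eef_pos": TCP position; "eef_rot": TCP orientation; "wrist_force": force on the tool from outside, world axes, zero at the start; "moment": the same for the moment, N m; "finger_gap": finger opening in mm; "finger_force": force on a finger pad.
Only numpy, scipy, OpenCV 4.12 (cv2) and the standard library are available. Lean on these libraries where they do the work, as an engineer would, in place of code of your own. Each camera call takes 0.05 s, during which the arm holds its last target. There are 200 camera calls.

## Working session

There is one attempt and no reset: what is moved stays moved. The work goes in short steps, Python scripts to look and compute and a shell command to move; the robot and the scene stay as the last step left them, time stands still between calls to the robot, and variables do not carry over. Pictures are saved under pics/ and viewed, at most 10 in all, crops included, and the job is handed in when it is done.

```bash
ls; mkdir -p pics; python3 - <<'E'
from cell import manip
import cv2,numpy as np
print(manip.read_state(), manip.grip_depth)
for n in("scene","top","wrist"):
    p,d=manip.camera(n); cv2.imwrite(f"pics/{n}0.png",p[:,:,::-1]); np.save(f"{n}0.npy",d); print(n,manip.camera_info(n))
a=cv2.imread("pics/scene0.png");b=cv2.imread("pics/top0.png")
E
```

```text
pics
{'clock': 0.0, 'joints': array([-1.40263498e+00,  3.00433235e-01,  1.52158606e+00, -4.49627217e-05,
        1.32070242e+00, -6.65808179e-02]), 'qd': array([-4.61874486e-04, -1.32692402e-05, -1.32004009e-03, -1.27233447e-03,
       -2.66406346e-04, -7.84104460e-04]), 'effort': array([-3.31394040e-04, -5.31803727e+01, -3.52736664e+01,  7.07655237e-02,
        2.44454015e-02, -1.12939072e-04]), 'eef_pos': array([ 127.8770078 , -534.65394954,  204.90499651]), 'eef_rot': array([-3.14046320e+00, -3.16631361e-05,  2.34753299e-01]), 'wrist_force': array([-0.45584291, -0.18837915, -0.01185216]), 'moment': array([-0.02667799, -0.01239826, -0.01941477]), 'finger_force': 0.0, 'finger_gap': 93.88643300862108} -18.8
scene {'K': array([[534.19640225,   0.        , 273.95815726],
       [  0.        , 534.19640225, 219.39406674],
       [  0.        ,   0.        ,   1.        ]]), 'rvec': array([ 1.41186619, -2.2528413 ,  0.80351462]), 'tvec': array([213.76317715, 455.40528155, 780.45984991])}
top {'K': array([[491.45659803,   0.        , 275.82066235],
       [  0.        , 491.45659803, 211.02961575],
       [  0.        ,   0.        ,   1.        ]]), 'rvec': array([ 1.93670523, -2.29180938,  0.23184047]), 'tvec': array([ 37.18789678, 548.25183998, 891.27912111])}
wrist {'K': array([[325.1922621 ,   0.        , 286.19543561],
       [  0.        , 325.1922621 , 208.54646667],
       [  0.        ,   0.        ,   1.        ]]), 'mount': array([[ 1.41661875e-04, -9.73520679e-01, -2.28598923e-01,
         6.71103212e+01],
       [ 9.99999910e-01,  2.29230016e-04, -3.56512172e-04,
         8.89618999e-01],
       [ 3.99473706e-04, -2.28598852e-01,  9.73520624e-01,
        -1.78432925e+02],
       [ 0.00000000e+00,  0.00000000e+00,  0.00000000e+00,
         1.00000000e+00]])}
```

View pics/scene0.png

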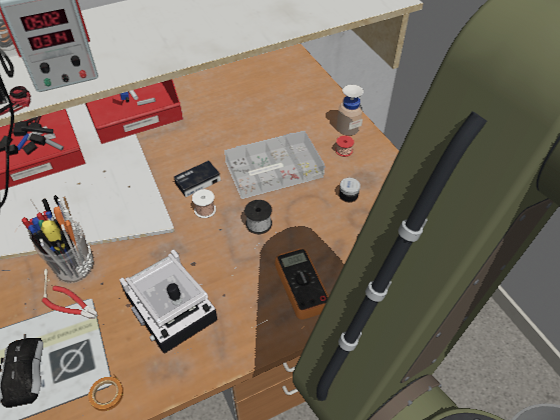

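View pics/top0.png

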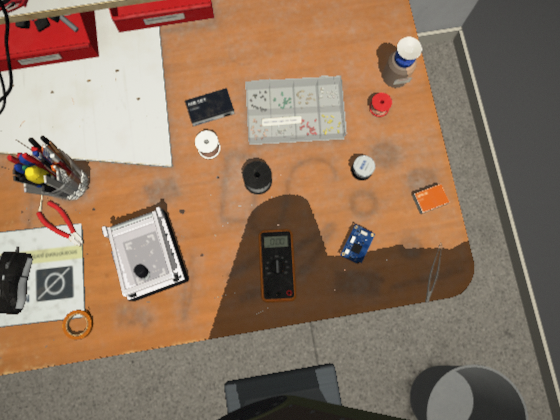

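The top view shows the board at about (357,243), the tester at (147,255) with its knob at (141,271), the multimeter at (277,266), the reel at (257,176) and the jar at (364,167). In the scene view the tester is at (170,300), with the knob at (173,291).

```bash
cat > h.py <<'E'
from cell import manip
import cv2,numpy as np
from scipy.spatial.transform import Rotation as Ro
def cam(n):
    i=manip.camera_info(n); R=cv2.Rodrigues(i["rvec"])[0]; return i["K"],R,i["tvec"]
def world(n,d):  # depth image -> HxWx3 world
    K,R,t=cam(n); v,u=np.mgrid[:d.shape[0],:d.shape[1]]
    P=np.dstack([(u-K[0,2])/K[0,0]*d,(v-K[1,2])/K[1,1]*d,d])
    return (P-t)@R
def pix(n,p):
    K,R,t=cam(n); q=K@(R@np.asarray(p,float)+t); return q[:2]/q[2]
def toolpose(s): return Ro.from_euler('xyz',s['eef_rot']).as_matrix(), s['eef_pos']
def wpix(p,s):   # world -> wrist pixel
    i=manip.camera_info("wrist"); M=i["mount"]; R,t=toolpose(s)
    c=M[:3,:3].T@(R.T@(np.asarray(p,float)-t)-M[:3,3]); th=np.arctan2(np.hypot(c[0],c[1]),c[2]); K=i["K"]
    k=K[0,0]*th/np.hypot(c[0],c[1]); return np.array([K[0,2]+k*c[0],K[1,2]+k*c[1]])
def wray(u,v,s):
    i=manip.camera_info("wrist"); M=i["mount"]; K=i["K"]; R,t=toolpose(s)
    a=np.array([u-K[0,2],v-K[1,2]]);r=np.hypot(*a);th=r/K[0,0]
    d=np.array([*(a/r*np.sin(th)),np.cos(th)]); return R@M[:3,3]+t, R@M[:3,:3]@d
def onz(u,v,s,z):
    o,d=wray(u,v,s); return o+d*(z-o[2])/d[2]
def topz(u,v,z,n="top"):
    K,R,t=cam(n); o=-R.T@t; d=R.T@np.array([(u-K[0,2])/K[0,0],(v-K[1,2])/K[1,1],1]); return o+d*(z-o[2])/d[2]
E
python3 - <<'E'
from h import *
np.set_printoptions(precision=1,suppress=True)
d=np.load("top0.npy");W=world("top",d)
for n,(u,v) in dict(board=(357,243),tester=(147,255),knob=(141,271),meter=(277,266),reel=(257,176),jar=(364,167),desk=(200,200),desk2=(320,160),desk3=(340,280)).items(): print(n,W[v,u])
Im=cv2.imread("pics/top0.png")
hsv=cv2.cvtColor(Im,cv2.COLOR_BGR2HSV); m=cv2.inRange(hsv,(100,90,40),(130,255,255)); m[:, :335]=0;m[:,385:]=0;m[:215]=0;m[275:]=0
vv,uu=np.nonzero(m); P=np.array([topz(u,v,18) for u,v in zip(uu,vv)])[:,:2].astype(np.float32); print("board",cv2.minAreaRect(P))
def up(c): return cv2.resize(c,(400,400),interpolation=cv2.INTER_CUBIC)
cv2.imwrite("pics/crop0.png",np.hstack([up(Im[200:310,92:202]),up(Im[213:273,327:387])]))
for nm,(a,b,c,e) in dict(meter=(200,320,245,310),reel=(150,205,230,285),jar=(145,190,342,388),tester=(195,310,90,200)).items():
    w=W[a:b,c:e].reshape(-1,3); w=w[(w[:,2]>20)]
    print(nm,cv2.minAreaRect(w[:,:2].astype(np.float32)),np.percentile(w[:,2],[50,98]))
w=W[195:310,90:200].reshape(-1,3);w=w[w[:,2]>80];print("knob",w.mean(0),w.min(0),w.max(0),len(w))
E
```

```text
board [ 463.9 -203.4   19. ]
tester [498.7 192.2  87.6]
knob [465.8 194.5 133.3]
meter [443.6 -39.6  39.7]
reel [632.7 -30.4  17.7]
jar [ 609.7 -244.4   37.6]
desk [606.4  92.8   1.9]
desk2 [ 650.1 -165.7   -0.3]
desk3 [ 399.  -158.9    0.7]
board ((462.044189453125, -204.06649780273438), (43.462459564208984, 68.61296081542969), 54.779052734375)
meter ((437.182861328125, -37.83793640136719), (67.57156372070312, 159.90396118164062), 83.26765441894531) [29.5 39. ]
reel ((508.04833984375, -39.871009826660156), (295.6980895996094, 57.13148498535156), 5.044675827026367) [ 46.5 983.6]
jar ((487.56378173828125, -149.5081787109375), (42.9951171875, 357.24041748046875), 52.811317443847656) [36.  40.6]
tester ((441.5526123046875, 151.8784637451172), (352.0716857910156, 167.67811584472656), 39.24445724487305) [ 80.6 131. ]
knob [479.7 197.  108. ] [358.3 -24.4  80. ] [550.3 257.4 983.6] 2602
```

View pics/crop0.png

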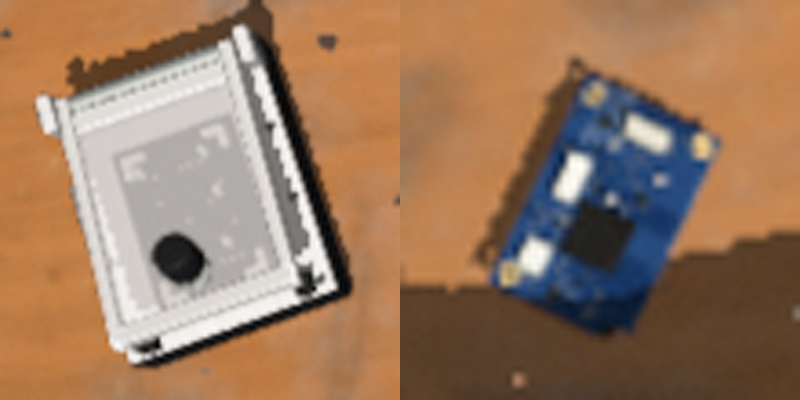

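View pics/wrist0.png

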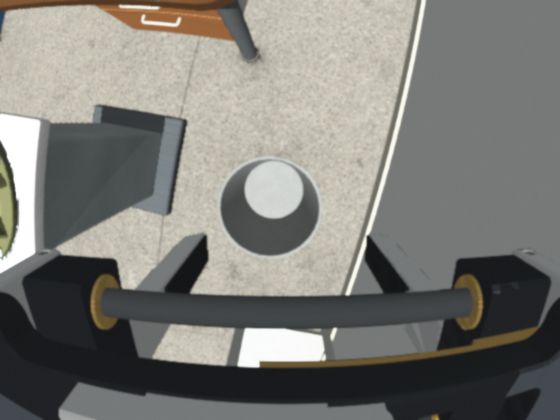

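The top crop shows the tester with its hinge at the upper edge (tabs at crop (48,112) and (243,42)). The knob is at (180,258) and stands higher than a closed lid would allow, so the lid is probably ajar. The board's two-hole end is up and right, with holes at (595,95) and (703,147) and the single hole at (512,270). The wrist view only shows the floor.

```bash
python3 - <<'E'
from h import *
np.set_printoptions(precision=3,suppress=True)
# board from holes
A,B,C=[topz(327+x/6.6667,213+y/6.6667,18) for x,y in((595,95),(703,147),(512,270))]
print("holes",A,B,C); n=(B-A)[:2]; print("yaw from holes",np.arctan2(n[0],-n[1]) , "pi/2+rect", )
for n in("top","scene"):
    d=np.load(n+"0.npy");W=world(n,d);Im=cv2.imread(f"pics/{n}0.png");g=Im.max(2)
    ok=(W[...,2]>50)&(W[...,2]<160)&(W[...,0]>380)&(W[...,0]<620)&(W[...,1]>80)&(W[...,1]<300)
    k=ok&(g<70)&(W[...,2]>100); w=W[k]; med=np.median(w,0); w=w[np.linalg.norm(w-med,axis=1)<25]
    vv,uu=np.nonzero(k); print(n,"knob pts",len(w),w.mean(0),w.min(0),w.max(0),"pix",np.median(uu),np.median(vv))
    L=W[ok&(g>=100)]
    rng=np.random.default_rng(0);best=None
    for _ in range(500):
        p=L[rng.choice(len(L),3,replace=False)];nn=np.cross(p[1]-p[0],p[2]-p[0]);nn/=np.linalg.norm(nn)+1e-9
        inl=abs((L-p[0])@nn)<1.5
        if abs(nn[2])>.7 and (best is None or inl.sum()>best.sum()): best=inl
    q=L[best];c=q.mean(0);nn=np.linalg.svd(q-c,full_matrices=False)[2][2];nn*=np.sign(nn[2])
    print(" lid plane n",nn,"tilt",np.arccos(nn[2]),"dir to hinge",np.arctan2(nn[1],nn[0]),best.sum(),len(L),"c",c,"z range",q[:,2].min(),q[:,2].max())
    print(" outline", cv2.minAreaRect(q[:,:2].astype(np.float32)))
Im=cv2.imread("pics/scene0.png")
t=cv2.imread("pics/top0.png")
# hinge tabs top
for x,y in((48,112),(243,42)): print("hinge tab",topz(92+x/3.636,200+y/3.636,66))
E
```

```text
holes [ 475.265 -326.244   18.   ] [ 454.572 -354.426   18.   ] [ 428.154 -290.358   18.   ]
yaw from holes -0.6333600923840352 pi/2+rect
top knob pts 134 [466.921 196.245 128.305] [456.834 188.193 112.685] [477.817 207.411 135.576] pix 141.0 271.0
 lid plane n [0.228 0.041 0.973] tilt 0.23358934859517094 dir to hinge 0.1765098005335038 2430 3843 c [506.239 206.597  85.107] z range 67.33877877025323 102.62212729786103
 outline ((509.3260498046875, 205.73468017578125), (141.09495544433594, 116.06588745117188), 11.403891563415527)
scene knob pts 167 [464.47  200.082 125.818] [456.771 191.12  109.442] [479.014 208.903 134.48 ] pix 173.0 291.0
 lid plane n [0.226 0.047 0.973] tilt 0.23293707585076803 dir to hinge 0.20519601563181908 2141 3349 c [506.989 209.45   85.543] z range 67.44020487630476 102.79219070506718
 outline ((511.3199462890625, 208.3346710205078), (143.3990020751953, 115.64118957519531), 10.774823188781738)
hinge tab [560.942 270.133  66.   ]
hinge tab [580.95  165.638  66.   ]
```

The rows are not in the units I measure in: shifts go in shares of 400 mm and turns go in shares of 120 degrees. I convert before sending: -158 mm / 400 = -0.395, 125 mm / 400 = 0.3125.

```bash

python3 -m creep '[[[0.0625, -0.08, 0, 0, 0, 0], [0.125, -0.1575, 0, 0, 0, 0], [0.1875, -0.2375, 0, 0, 0, 0], [0.25, -0.3175, 0, 0, 0, 0], [0.3125, -0.395, 0, 0, 0, 0]]]' 60 10
python3 -m creep '[[[0.0625, -0.08, 0, 0, 0, 0], [0.125, -0.1575, 0, 0, 0, 0], [0.1875, -0.2375, 0, 0, 0, 0], [0.25, -0.3175, 0, 0, 0, 0], [0.3125, -0.395, 0, 0, 0, 0]]]'
python3 -m creep '[[[0.0625, -0.08, 0, 0, 0, 0], [0.125, -0.1575, 0, 0, 0, 0], [0.1875, -0.2375, 0, 0, 0, 0], [0.25, -0.3175, 0, 0, 0, 0], [0.3125, -0.395, 0, 0, 0, 0]]]'
python3 -m creep '[[[0.0625, -0.08, 0, 0, 0, 0.0215], [0.125, -0.1575, 0, 0, 0, 0.0215], [0.1875, -0.2375, 0, 0, 0, 0.0215], [0.25, -0.3175, 0, 0, 0, 0.0215], [0.31, -0.3975, 0, 0, 0, 0.0215]]]'
python3 - <<'E'
from h import *
s=manip.read_state();print(s['clock'],s['eef_pos'],s['eef_rot'],s['joints'],s['finger_gap'])
p,d=manip.camera("wrist");cv2.imwrite("pics/w1.png",p[:,:,::-1]);np.save("w1.npy",d)
for q in([465.5,198,119.5],[468,198,132]): print(wpix(q,s))
E
```

```text
clock: 0.65
eef_pos: [213.0, -350.5, 205.3]
eef_rot: [-3.141, 0.0, 0.234]
wrist_force: [0.0, -0.4, 0.4]
finger_gap: 60.7
finger_force: 0.0
clock: 1.15
eef_pos: [297.8, -167.8, 205.5]
eef_rot: [3.141, -0.0, 0.234]
wrist_force: [0.9, -0.4, -0.5]
finger_gap: 60.0
finger_force: 0.0
clock: 1.65
eef_pos: [382.7, 15.2, 205.5]
eef_rot: [3.141, -0.0, 0.235]
wrist_force: [0.9, 0.1, 0.5]
finger_gap: 60.0
finger_force: 0.0
clock: 2.15
eef_pos: [466.3, 198.6, 205.2]
eef_rot: [3.142, 0.0, 0.19]
wrist_force: [-0.0, -0.6, 0.6]
finger_gap: 59.8
finger_force: 0.0
2.15 [466.34323344 198.57032645 205.22669684] [3.14152892e+00 2.28283022e-04 1.90013766e-01] [ 3.30294947e-01  2.04067656e-01  1.64138517e+00 -3.24035816e-05
  1.29637478e+00  1.71108629e+00] 59.799817443147994
[285.78605518 215.54471306]
[286.35165344 216.47569377]
```

View pics/w1.png

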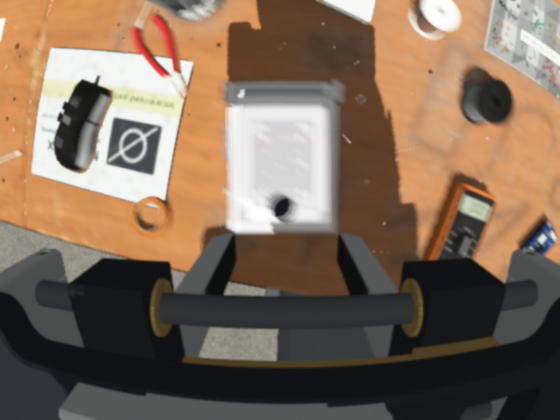

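The wrist view shows the knob at (283,207) and the lid squared between the fingers (edges at columns 228 and 338). That puts the knob slightly ahead of my estimate, so I'll check it against the wrist depth.

```bash
cat >> h.py <<'E'
def wworld(d,s):
    i=manip.camera_info("wrist"); M=i["mount"]; K=i["K"]; R,t=toolpose(s)
    v,u=np.mgrid[:d.shape[0],:d.shape[1]]; a=u-K[0,2]; b=v-K[1,2]; r=np.hypot(a,b)+1e-9; th=r/K[0,0]
    k=np.tan(np.minimum(th,1.4))/r; P=np.dstack([a*k*d,b*k*d,d])
    return (P@M[:3,:3].T+M[:3,3])@R.T+t
E
python3 - <<'E'
from h import *
np.set_printoptions(precision=2,suppress=True)
s=manip.read_state(); d=np.load("w1.npy"); W=wworld(d,s); g=cv2.imread("pics/w1.png").max(2)
print(W[207,283],W[190,260],W[150,285],W[100,200])
a=np.zeros(g.shape,bool);a[190:225,265:300]=1
w=W[a&(g<70)&(W[...,2]>85)];print("knob",len(w),w.mean(0),w.min(0),w.max(0)); t=w[w[:,2]>126];print("top",len(t),t.mean(0),t.min(0),t.max(0))
E
```

```text
[475.98 205.82 129.96] [478.27 228.33  88.36] [518.35 212.64  80.66] [556.01 323.57  -0.28]
knob 181 [475.54 207.   128.77] [468.02 202.15 123.11] [482.42 212.07 131.94]
top 172 [475.34 206.9  128.97] [468.02 202.15 126.21] [482.42 212.07 131.94]
```

```bash
python3 - <<'E'
from h import *
np.set_printoptions(precision=2,suppress=True)
s=manip.read_state(); print(s['eef_pos'],s['eef_rot'],np.abs(s['qd']).max())
p,d=manip.camera("wrist"); s2=manip.read_state(); print(s2['eef_pos'])
cv2.imwrite("pics/w2.png",p[:,:,::-1]);np.save("w2.npy",d)
W=wworld(d,s); g=p.max(2)
a=np.zeros(g.shape,bool);a[190:240,255:310]=1
k=a&(g<80)&(W[...,2]>110);vv,uu=np.nonzero(k)
w=W[k];print("knob",len(w),w.mean(0),w.min(0),w.max(0),uu.mean(),vv.mean())
for u,v in((283,130),(200,100),(470,200)): print(W[v,u])
for n in("top","scene"):
    p,d=manip.camera(n);cv2.imwrite(f"pics/{n}1.png",p[:,:,::-1]);np.save(n+"1.npy",d)
c=wpix(w.mean(0),s);print(c)
# reel and jar, meter check wrist vs top
W0=world("top",np.load("top0.npy"))
q=W0[150:205,235:285].reshape(-1,3);q=q[(q[:,2]>43)&(q[:,2]<60)];print("reel top cam",q.mean(0),q.min(0),q.max(0))
q=W[60:130,440:530].reshape(-1,3);q=q[(q[:,2]>43)&(q[:,2]<60)];print("reel wrist",q.mean(0),q.min(0),q.max(0))
E
```

```text
[467.58 202.27 204.87] [-3.14 -0.    0.19] 0.11137504544402128
[466.56 199.89 204.61]
knob 409 [472.5  198.28 130.51] [462.37 189.28 125.99] [533.68 214.05 383.3 ] 291.4254278728606 213.06601466992666
[536.32 218.04  76.89]
[556.   323.49  -0.02]
[506.4  -24.01  29.15]
[291.42 213.07]
reel top cam [626.72 -29.39  46.57] [598.07 -58.13  43.05] [655.37  -0.58  52.19]
reel wrist [629.21 -28.99  45.05] [600.86 -59.4   43.01] [658.63  -1.24  48.05]
```

```bash
python3 - <<'E'
from h import *
np.set_printoptions(precision=2,suppress=True)
s=manip.read_state(); print(s['clock'],s['eef_pos'],s['eef_rot'],np.abs(s['qd']).max())
p,d=manip.camera("wrist"); cv2.imwrite("pics/w3.png",p[:,:,::-1]);np.save("w3.npy",d)
W=wworld(d,s); g=p.max(2)
a=np.zeros(g.shape,bool);a[190:240,255:310]=1
k=a&(W[...,2]>118)&(W[...,2]<150);w=W[k];print("knob wrist",len(w),(w.max(0)+w.min(0))/2,np.median(w,0),w.min(0),w.max(0))
for n in("top","scene"):
    W1=world(n,np.load(n+"0.npy")); k=(W1[...,2]>118)&(W1[...,2]<150)&(abs(W1[...,0]-467)<25)&(abs(W1[...,1]-198)<25); w=W1[k];print(n,len(w),(w.max(0)+w.min(0))/2,np.median(w,0),w.min(0),w.max(0))
L=W[(W[...,2]>66)&(W[...,2]<105)&(abs(W[...,0]-510)<85)&(abs(W[...,1]-205)<75)]
c=np.median(L,0);
for _ in range(6):
    q=L if _==0 else L[abs((L-c)@nn)<2]; c=q.mean(0);nn=np.linalg.svd(q-c,full_matrices=False)[2][2];nn*=np.sign(nn[2])
print("lid",nn,np.arccos(nn[2]),c,len(q),len(L),cv2.minAreaRect(q[:,:2].astype(np.float32)),q[:,2].min(),q[:,2].max())
E
```

```text
2.35 [465.68 197.05 204.82] [3.14 0.   0.19] 0.029348626607417563
knob wrist 495 [471.76 198.42 128.48] [472.48 198.59 129.61] [461.79 188.5  124.13] [481.73 208.34 132.82]
top 136 [467.34 199.08 126.9 ] [467.01 197.06 130.63] [456.87 188.19 118.23] [477.82 209.96 135.58]
scene 153 [468.31 200.66 127.04] [464.9  200.79 129.67] [457.34 190.53 118.14] [479.29 210.79 135.94]
lid [0.23 0.04 0.97] 0.23123021968511495 [508.51 206.07  83.66] 14192 14586 ((511.6612548828125, 207.30923461914062), (141.87405395507812, 116.67435455322266), 10.184863090515137) 66.00544380068999 101.12735961700326
```

Scaled: 105 mm / 400 = 0.2625, 2.7 mm / 400 = 0.0068.

```bash

python3 -m creep '[[[0.0025, 0, 0.05, 0, 0, 0], [0.005, -0.0013, 0.1125, 0, 0, 0], [0.0068, -0.0018, 0.175, 0, 0, 0], [0.0068, -0.0018, 0.225, 0, 0, 0], [0.0068, -0.0018, 0.2625, 0, 0, 0]]]' 44 10
python3 -m creep '[[[0, 0, 0, 0, 0, 0], [0, 0, 0, 0, 0, 0], [0, 0, 0, 0, 0, 0]]]' 
python3 -m creep '[[[0, 0, 0, 0, 0, 0], [0, 0, 0, 0, 0, 0], [0, 0, 0, 0, 0, 0], [0, 0, 0, 0, 0, 0], [0, 0, 0, 0, 0, 0]]]' 10 10
python3 - <<'E'
from h import *
s=manip.read_state();print(s['clock'],s['eef_pos'],s['eef_rot'],s['finger_gap'],s['finger_force'],s['wrist_force'])
E
```

```text
clock: 2.9
eef_pos: [468.0, 196.7, 99.5]
eef_rot: [3.141, 0.001, 0.188]
wrist_force: [1.0, 0.2, 0.2]
finger_gap: 43.9
finger_force: 0.0
clock: 3.2
eef_pos: [469.0, 197.8, 101.6]
eef_rot: [-3.141, -0.002, 0.189]
wrist_force: [-0.7, 0.2, -0.2]
finger_gap: 44.0
finger_force: 0.0
clock: 3.7
eef_pos: [468.5, 198.7, 100.7]
eef_rot: [-3.141, -0.0, 0.19]
wrist_force: [-1.4, 4.6, -0.0]
finger_gap: 20.4
finger_force: 10.0
3.7 [468.45076169 198.6568004  100.66211701] [-3.14051587e+00 -3.68689799e-04  1.89947633e-01] 20.402937805357432 10.0000276749779 [-1.44887621  4.61729357 -0.04189797]
```

```bash
python3 - <<'E'
import numpy as np
a=np.linspace(.233,1.9,21); X=-114*np.cos(a)+30*np.sin(a); Z=114*np.sin(a)+30*np.cos(a)
for i in range(4): print([[round(X[k]-X[5*i],1),0,round(-(Z[k]-Z[5*i]),1)] for k in range(5*i+1,5*i+6)])
E
```

```text
[[np.float64(5.0), 0, np.float64(-8.5)], [np.float64(10.7), 0, np.float64(-16.5)], [np.float64(17.0), 0, np.float64(-24.0)], [np.float64(23.9), 0, np.float64(-31.0)], [np.float64(31.4), 0, np.float64(-37.3)]]
[[np.float64(8.0), 0, np.float64(-5.7)], [np.float64(16.4), 0, np.float64(-10.8)], [np.float64(25.2), 0, np.float64(-15.1)], [np.float64(34.4), 0, np.float64(-18.7)], [np.float64(43.8), 0, np.float64(-21.4)]]
[[np.float64(9.6), 0, np.float64(-2.0)], [np.float64(19.4), 0, np.float64(-3.2)], [np.float64(29.2), 0, np.float64(-3.6)], [np.float64(39.0), 0, np.float64(-3.1)], [np.float64(48.7), 0, np.float64(-1.9)]]
[[np.float64(9.6), 0, np.float64(2.1)], [np.float64(19.0), 0, np.float64(4.9)], [np.float64(28.1), 0, np.float64(8.5)], [np.float64(36.9), 0, np.float64(12.9)], [np.float64(45.3), 0, np.float64(18.0)]]
```

```bash

python3 -m creep '[[[0.0125, 0, -0.0213, 0, 0, 0], [0.0268, 0, -0.0413, 0, 0, 0], [0.0425, 0, -0.06, 0, 0, 0], [0.0598, 0, -0.0775, 0, 0, 0], [0.0785, 0, -0.0933, 0, 0, 0]]]' 10 15
python3 -m creep '[[[0.02, 0, -0.0143, 0, 0, 0], [0.041, 0, -0.027, 0, 0, 0], [0.063, 0, -0.0378, 0, 0, 0], [0.086, 0, -0.0468, 0, 0, 0], [0.1095, 0, -0.0535, 0, 0, 0]]]'
```

```text
clock: 4.2
eef_pos: [498.7, 204.5, 137.8]
eef_rot: [-3.141, 0.002, 0.19]
wrist_force: [-3.9, 3.0, -0.3]
finger_gap: 20.2
finger_force: 15.0
clock: 4.7
eef_pos: [542.2, 212.8, 159.6]
eef_rot: [-3.141, 0.001, 0.19]
wrist_force: [-3.7, 2.8, 2.4]
finger_gap: 20.1
finger_force: 15.0
```

Scaled: 48.7 mm / 400 = 0.1218, 39 mm / 400 = 0.0975.

```bash

python3 -m creep '[[[0.024, 0, -0.005, 0, 0, 0], [0.0485, 0, -0.008, 0, 0, 0], [0.073, 0, -0.009, 0, 0, 0], [0.0975, 0, -0.0078, 0, 0, 0], [0.1218, 0, -0.0048, 0, 0, 0]]]'
python3 -m creep '[[[0.024, 0, 0.0053, 0, 0, 0], [0.0475, 0, 0.0123, 0, 0, 0], [0.0703, 0, 0.0213, 0, 0, 0], [0.0923, 0, 0.0323, 0, 0, 0], [0.1133, 0, 0.045, 0, 0, 0]]]'
python3 -m creep '[[[0, 0, 0, 0, 0, 0], [0, 0, 0, 0, 0, 0]]]'
python3 - <<'E'
from h import *
for n in("scene",):
    p,d=manip.camera(n);cv2.imwrite(f"pics/{n}2.png",p[:,:,::-1]);np.save(n+"2.npy",d)
E
```

```text
clock: 5.2
eef_pos: [590.6, 222.1, 161.8]
eef_rot: [-3.141, -0.001, 0.19]
wrist_force: [-2.6, 3.3, 4.2]
finger_gap: 20.3
finger_force: 15.0
clock: 5.7
eef_pos: [635.5, 230.7, 143.9]
eef_rot: [-3.141, -0.002, 0.19]
wrist_force: [0.3, 4.0, 5.0]
finger_gap: 19.9
finger_force: 15.0
clock: 5.9
eef_pos: [635.5, 230.7, 143.6]
eef_rot: [-3.141, -0.003, 0.19]
wrist_force: [2.4, 4.2, 3.5]
finger_gap: 20.1
finger_force: 15.0
```

View pics/scene2.png

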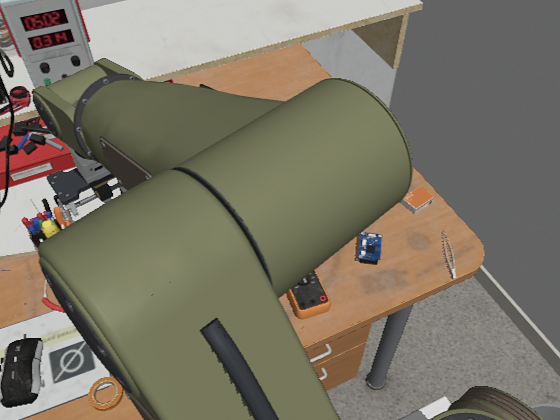

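The arm hides the tester in this view. The force and pose readings fit the lid at about 1.9 rad. I'll release it, lift clear, and move over to the board.

Scaled: 132 mm / 400 = 0.33, 131 mm / 400 = 0.3275, 0.14 rad / 2.0944 = 0.0668.

```bash

python3 -m creep '[[[0, 0, 0, 0, 0, 0], [0, 0, 0, 0, 0, 0], [0, 0, 0, 0, 0, 0], [0, 0, 0, 0, 0, 0]]]' 46 10
python3 -m creep '[[[0.0075, 0, -0.0375, 0, 0, 0], [0.015, 0, -0.0875, 0, 0, 0], [0.02, 0, -0.1375, 0, 0, 0], [0.02, 0, -0.2, 0, 0, 0], [0.02, 0, -0.2625, 0, 0, 0]]]'
python3 -m creep '[[[-0.0425, 0.065, 0, 0, 0, 0], [-0.085, 0.1325, 0, 0, 0, 0], [-0.1275, 0.1975, 0, 0, 0, 0], [-0.17, 0.2625, 0, 0, 0, 0], [-0.215, 0.3275, 0, 0, 0, 0]]]' 
python3 -m creep '[[[-0.0425, 0.065, 0, 0, 0, 0], [-0.085, 0.1325, 0, 0, 0, 0], [-0.1275, 0.1975, 0, 0, 0, 0], [-0.17, 0.2625, 0, 0, 0, 0], [-0.215, 0.3275, 0, 0, 0, 0]]]' 70
python3 -m creep '[[[-0.0425, 0.065, 0, 0, 0, 0.0668], [-0.085, 0.1325, 0, 0, 0, 0.1337], [-0.1275, 0.1975, 0, 0, 0, 0.2005], [-0.17, 0.2625, 0, 0, 0, 0.2674], [-0.215, 0.33, 0, 0, 0, 0.3342]]]'
python3 -m creep '[[[0, 0, 0.0625, 0, 0, 0.0525], [0, 0, 0.125, 0, 0, 0.0525], [0, 0, 0.175, 0, 0, 0.0525], [0, 0, 0.2, 0, 0, 0.0525], [0, 0, 0.2, 0, 0, 0.0525]]]'
python3 -m creep '[[[0, 0, 0, 0, 0, 0], [0, 0, 0, 0, 0, 0], [0, 0, 0, 0, 0, 0], [0, 0, 0, 0, 0, 0], [0, 0, 0, 0, 0, 0]]]'
python3 - <<'E'
from h import *
np.set_printoptions(precision=2,suppress=True)
s=manip.read_state(); print(s['clock'],s['eef_pos'],s['eef_rot'],np.abs(s['qd']).max())
p,d=manip.camera("wrist"); cv2.imwrite("pics/w4.png",p[:,:,::-1]);np.save("w4.npy",d)
W=wworld(d,s); hsv=cv2.cvtColor(p,cv2.COLOR_RGB2HSV); m=cv2.inRange(hsv,(100,90,30),(130,255,255))>0
m&=(W[...,2]>10)&(W[...,2]<30)&(abs(W[...,0]-464)<60)&(abs(W[...,1]+204)<60)
vv,uu=np.nonzero(m);P=np.array([onz(u,v,s,18) for u,v in zip(uu,vv)])
print("board",m.sum(),np.median(W[m],0),cv2.minAreaRect(P[:,:2].astype(np.float32)))
p2,d2=manip.camera("scene");cv2.imwrite("pics/scene3.png",p2[:,:,::-1]);np.save("scene3.npy",d2)
p3,d3=manip.camera("top");cv2.imwrite("pics/top3.png",p3[:,:,::-1]);np.save("top3.npy",d3)
cv2.imwrite("pics/c3.png",np.hstack([p[:,:,::-1][:300,140:440],cv2.resize(p3[190:310,80:200,::-1],(300,300)),cv2.resize(p2[190:370,90:240,::-1],(200,240))[:300] if 0 else cv2.resize(p2[200:360,95:235,::-1],(200,300))]))
E
```

```text
clock: 6.35
eef_pos: [634.6, 229.8, 142.9]
eef_rot: [3.141, 0.0, 0.19]
wrist_force: [1.0, -0.7, -0.4]
finger_gap: 45.3
finger_force: 0.0
clock: 6.85
eef_pos: [642.4, 231.3, 248.8]
eef_rot: [3.141, 0.001, 0.19]
wrist_force: [-0.3, 0.1, -0.0]
finger_gap: 46.1
finger_force: 0.0
clock: 7.35
eef_pos: [582.1, 85.4, 248.0]
eef_rot: [3.142, 0.0, 0.19]
wrist_force: [-0.1, 0.1, 0.3]
finger_gap: 46.0
finger_force: 0.0
clock: 7.85
eef_pos: [522.4, -59.4, 248.1]
eef_rot: [3.141, -0.0, 0.19]
wrist_force: [0.4, -0.1, -0.2]
finger_gap: 70.3
finger_force: 0.0
clock: 8.35
eef_pos: [462.8, -205.2, 248.2]
eef_rot: [3.142, -0.0, -0.516]
wrist_force: [-0.0, -0.3, -1.1]
finger_gap: 69.8
finger_force: 0.0
clock: 8.85
eef_pos: [463.1, -203.9, 167.2]
eef_rot: [3.141, 0.002, -0.62]
wrist_force: [-0.7, 0.3, 0.7]
finger_gap: 70.1
finger_force: 0.0
clock: 9.35
eef_pos: [463.6, -204.2, 168.3]
eef_rot: [-3.142, -0.0, -0.62]
wrist_force: [0.3, 0.3, 0.4]
finger_gap: 69.6
finger_force: 0.0
9.35 [ 463.58 -204.18  168.3 ] [-3.14 -0.   -0.62] 0.0017295849998086494
board 1711 [ 464.06 -207.11   17.04] ((464.2690734863281, -204.44784545898438), (42.33023452758789, 67.75946044921875), 53.74402618408203)
```

View pics/c3.png

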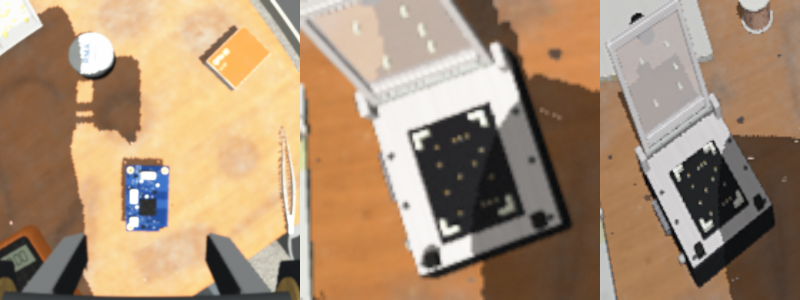

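The wrist crop shows the board centred between the fingers, with its two-hole end away from the gripper. The top and scene crops show the lid standing open past upright and the nest's four white locators. Next I'll go down and grip the board.

Scaled: 140 mm / 400 = 0.35, 120 mm / 400 = 0.3, 0.012 rad / 2.0944 = 0.0057.

```bash

python3 -m creep '[[[0.0018, 0, 0.0625, 0, 0, 0.0057], [0.0018, 0, 0.1375, 0, 0, 0.0057], [0.0018, 0, 0.225, 0, 0, 0.0057], [0.0018, 0, 0.3, 0, 0, 0.0057], [0.0018, 0, 0.35, 0, 0, 0.0057]]]' 
python3 -m creep '[[[0, 0, 0.015, 0, 0, 0], [0, 0, 0.03, 0, 0, 0], [0, 0, 0.045, 0, 0, 0], [0, 0, 0.055, 0, 0, 0], [0, 0, 0.055, 0, 0, 0]]]' 
python3 -m creep '[[[0, 0, 0, 0, 0, 0], [0, 0, 0, 0, 0, 0], [0, 0, 0, 0, 0, 0], [0, 0, 0, 0, 0, 0], [0, 0, 0, 0, 0, 0]]]' 56
python3 -m creep '[[[0, 0, 0, 0, 0, 0], [0, 0, 0, 0, 0, 0], [0, 0, 0, 0, 0, 0], [0, 0, 0, 0, 0, 0], [0, 0, 0, 0, 0, 0]]]' 36 12
```

```text
clock: 10.0
eef_pos: [463.4, -204.2, 26.0]
eef_rot: [3.141, 0.002, -0.632]
wrist_force: [0.0, 0.4, -0.6]
finger_gap: 70.0
finger_force: 0.0
clock: 10.5
eef_pos: [464.1, -204.6, 6.1]
eef_rot: [-3.142, -0.0, -0.632]
wrist_force: [-0.6, -0.1, 0.9]
finger_gap: 70.1
finger_force: 0.0
clock: 11.0
eef_pos: [464.1, -204.6, 6.1]
eef_rot: [-3.142, -0.0, -0.632]
wrist_force: [0.1, 0.3, -0.3]
finger_gap: 56.1
finger_force: 0.0
clock: 11.5
eef_pos: [464.1, -204.6, 6.1]
eef_rot: [3.142, -0.0, -0.632]
wrist_force: [0.3, 0.3, -0.1]
finger_gap: 44.4
finger_force: 12.0
```

Scaled: -70 mm / 400 = -0.175, -50 mm / 400 = -0.125.

```bash

python3 -m creep '[[[0, 0, -0.0125, 0, 0, 0], [0, 0, -0.0375, 0, 0, 0], [0, 0, -0.075, 0, 0, 0], [0, 0, -0.125, 0, 0, 0], [0, 0, -0.175, 0, 0, 0]]]' 
python3 -m creep '[[[0, 0, -0.05, 0, 0, 0], [0, 0, -0.1, 0, 0, 0], [0, 0, -0.15, 0, 0, 0], [0, 0, -0.195, 0, 0, 0], [0, 0, -0.235, 0, 0, 0]]]' 
python3 -m creep '[[[-0.025, -0.025, 0, 0, 0, 0], [-0.07, -0.0675, 0, 0, 0, 0], [-0.12, -0.1175, 0, 0, 0, 0], [-0.175, -0.1725, 0, 0, 0, 0], [-0.235, -0.23, 0, 0, 0, 0]]]' 
python3 -m creep '[[[-0.0475, -0.045, 0, 0, 0, 0], [-0.095, -0.0925, 0, 0, 0, 0], [-0.14, -0.1375, 0, 0, 0, 0], [-0.1875, -0.185, 0, 0, 0, 0], [-0.235, -0.23, 0, 0, 0, 0]]]' 
python3 -m creep '[[[-0.06, -0.0575, 0, 0, 0, -0.0668], [-0.115, -0.1125, 0, 0, 0, -0.1337], [-0.165, -0.1625, 0, 0, 0, -0.2005], [-0.21, -0.205, 0, 0, 0, -0.2674], [-0.235, -0.23, 0, 0, 0, -0.3342]]]' 
python3 -m creep '[[[0, 0, 0, 0, 0, -0.0583], [0, 0, 0, 0, 0, -0.0583], [0, 0, 0, 0, 0, -0.0583], [0, 0, 0, 0, 0, -0.0583], [0, 0, 0, 0, 0, -0.0583]]]' 
python3 -m creep '[[[0, 0, 0, 0, 0, 0], [0, 0, 0, 0, 0, 0], [0, 0, 0, 0, 0, 0], [0, 0, 0, 0, 0, 0], [0, 0, 0, 0, 0, 0]]]'
python3 - <<'E'
from h import *
s=manip.read_state(); print(s['clock'],s['eef_pos'],s['eef_rot'],np.abs(s['qd']).max())
np.save("s5.npy",np.r_[s['eef_pos'],s['eef_rot']])
p,d=manip.camera("wrist"); np.save("w5.npy",d); cv2.imwrite("pics/w5.png",p[:,:,::-1])
cv2.imwrite("pics/w5c.png",cv2.resize(p[20:320,145:445,::-1],(600,600),interpolation=cv2.INTER_CUBIC))
E
```

```text
clock: 12.0
eef_pos: [464.1, -204.6, 77.5]
eef_rot: [-3.142, -0.0, -0.632]
wrist_force: [0.6, -0.2, 0.2]
finger_gap: 44.4
finger_force: 12.0
clock: 12.5
eef_pos: [464.1, -204.6, 172.0]
eef_rot: [-3.141, -0.001, -0.632]
wrist_force: [-0.4, -0.4, -0.5]
finger_gap: 44.6
finger_force: 12.0
clock: 13.0
eef_pos: [441.6, -73.0, 169.5]
eef_rot: [3.141, 0.001, -0.632]
wrist_force: [-0.0, -0.1, 0.2]
finger_gap: 44.4
finger_force: 12.0
clock: 13.5
eef_pos: [420.0, 56.6, 169.6]
eef_rot: [3.141, 0.001, -0.632]
wrist_force: [0.1, 0.3, -0.4]
finger_gap: 44.5
finger_force: 12.0
clock: 14.0
eef_pos: [398.2, 186.6, 169.5]
eef_rot: [-3.142, 0.001, 0.075]
wrist_force: [0.4, 0.2, -1.0]
finger_gap: 44.3
finger_force: 12.0
clock: 14.5
eef_pos: [399.6, 184.5, 170.0]
eef_rot: [3.142, -0.0, 0.188]
wrist_force: [0.5, -0.7, -0.8]
finger_gap: 44.6
finger_force: 12.0
clock: 15.0
eef_pos: [399.7, 184.7, 170.1]
eef_rot: [-3.142, -0.0, 0.19]
wrist_force: [0.7, 0.5, -0.9]
finger_gap: 44.2
finger_force: 12.0
15.0 [399.66139852 184.73141773 170.05130138] [-3.14158128e+00 -5.85008342e-06  1.89687651e-01] 0.001453111933291543
```

View pics/w5c.png

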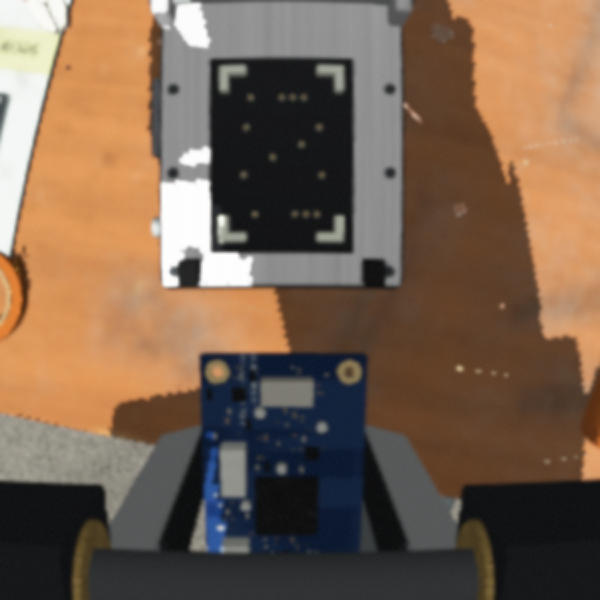

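The wrist crop shows the held board with its two-hole end pointing at the tester; its front corners are at crop (201,354) and (366,354). The locators' outer corners are at about (218,65), (346,65), (218,243) and (346,243).

```bash
python3 - <<'E'
from h import *
np.set_printoptions(precision=2,suppress=True)
a=np.load("s5.npy"); s=dict(eef_pos=a[:3],eef_rot=a[3:]); p=cv2.imread("pics/w5.png"); d=np.load("w5.npy"); W=wworld(d,s)
C=np.array([onz(145+x/2,20+y/2,s,58.5) for x,y in((218,65),(346,65),(218,243),(346,243))])
print(C); print("locator centre",C.mean(0),"yaw",[np.arctan2(*(C[i]-C[j])[1::-1]) for i,j in((0,2),(1,3))],"size",np.linalg.norm(C[0]-C[2]),np.linalg.norm(C[0]-C[1]))
# refined: bright locator pixels inside black insert, by depth/colour
x0,x1,y0,y1=145+213//2,145+351//2,20+60//2,20+250//2
hsv=cv2.cvtColor(p,cv2.COLOR_BGR2HSV); m=np.zeros(p.shape[:2],bool); sub=np.s_[y0:y1+1,x0:x1+1]
m[sub]=p[sub].min(2)>95
print("heights",np.median(W[m][:,2]),len(W[m]), "plate",np.median(W[20+100//2:20+200//2,145+370//2:145+385//2,2]))
vv,uu=np.nonzero(m);P=np.array([onz(u,v,s,58.5) for u,v in zip(uu,vv)]); r=cv2.minAreaRect(P[:,:2].astype(np.float32)); print("locs rect",r)
# top/scene cross-check of nest centre, black insert
m=(p.max(2)<60); k=np.zeros_like(m); k[20+50//2:20+260//2,145+205//2:145+360//2]=1; m&=k
vv,uu=np.nonzero(m);P=np.array([onz(u,v,s,51) for u,v in zip(uu,vv)]); print("insert rect",cv2.minAreaRect(P[:,:2].astype(np.float32)),"z",np.median(W[m][:,2]))
# board
m=(cv2.inRange(hsv,(95,90,20),(130,255,255))>0)&(W[...,2]>170)&(W[...,2]<200)
vv,uu=np.nonzero(m); print("board n",m.sum(),"z med",np.median(W[m][:,2]))
zb=W[m]; A=np.c_[zb[:,:2]-a[:2],np.ones(len(zb))]; print("board plane",np.linalg.lstsq(A,zb[:,2],rcond=None)[0])
R,t=toolpose(s)
for x,y in((201,354),(366,354),(217,372),(349,372),(366,430)): print("tool xy", (R.T@(onz(145+x/2,20+y/2,s,182)-t))[:2])
for n in("top3","scene3"):
    c=n[:-1]; W1=world(c,np.load(n+".npy")); q=cv2.imread(f"pics/{n}.png")
    k=(abs(W1[...,0]-497)<60)&(abs(W1[...,1]-203)<45)&(W1[...,2]>47)&(W1[...,2]<60)&(q.max(2)<60)
    vv,uu=np.nonzero(k);P=np.array([topz(u,v,51,c) for u,v in zip(uu,vv)]);
    D=(P-[497,203,51])[:,:2]; P=P[(abs(D@[.982,.189])<47)&(abs(D@[-.189,.982])<40)]
    print(n,cv2.minAreaRect(P[:,:2].astype(np.float32)),P.mean(0))
E
```

```text
[[533.28 238.79  58.5 ]
 [543.99 182.97  58.5 ]
 [453.56 223.48  58.5 ]
 [464.29 167.64  58.5 ]]
locator centre [498.78 203.22  58.5 ] yaw [np.float64(0.18968099768645444), np.float64(0.1899764529713827)] size 81.17248733018107 56.8389507737747
heights 57.51614968489865 425 plate 47.28548158705213
locs rect ((496.96307373046875, 205.170654296875), (84.53215789794922, 57.77540588378906), 10.873990058898926)Traceback (most recent call last):
  File "<stdin>", line 14, in <module>
  File "h.py", line 22, in onz
    o,d=wray(u,v,s); return o+d*(z-o[2])/d[2]
        ~~~~^^^^^^^
  File "h.py", line 18, in wray
    i=manip.camera_info("wrist"); M=i["mount"]; K=i["K"]; R,t=toolpose(s)
ValueError: time passes only in moves, steps and waits
```

```bash
sed -i 's/manip.camera_info(/cinfo(/; 3a import functools\ncinfo=functools.lru_cache(None)(manip.camera_info)' h.py; cat > m.py <<'E'
from h import *
np.set_printoptions(precision=2,suppress=True)
a=np.load("s5.npy"); s=dict(eef_pos=a[:3],eef_rot=a[3:]); p=cv2.imread("pics/w5.png"); d=np.load("w5.npy"); W=wworld(d,s)
hsv=cv2.cvtColor(p,cv2.COLOR_BGR2HSV)
m=(p.max(2)<60); k=np.zeros_like(m); k[20+50//2:20+260//2,145+205//2:145+360//2]=1; m&=k
vv,uu=np.nonzero(m);P=np.array([onz(u,v,s,51) for u,v in zip(uu,vv)]); print("insert rect",cv2.minAreaRect(P[:,:2].astype(np.float32)),"z",np.median(W[m][:,2]))
m=(cv2.inRange(hsv,(95,90,20),(130,255,255))>0)&(W[...,2]>170)&(W[...,2]<200)
print("board n",m.sum(),"z med",np.median(W[m][:,2]))
zb=W[m]; A=np.c_[zb[:,:2]-a[:2],np.ones(len(zb))]; print("board plane",np.linalg.lstsq(A,zb[:,2],rcond=None)[0])
R,t=toolpose(s)
for x,y in((201,354),(366,354),(217,372),(349,372)): print("tool xy", (R.T@(onz(144.75+x/2,19.75+y/2,s,182)-t))[:2])
print("tool xy under-corners",[(R.T@(onz(144.75+x/2,19.75+y/2,s,182)-t))[:2] for x,y in((210,545),(362,545))])
for n in("top3","scene3"):
    c=n[:-1]; W1=world(c,np.load(n+".npy")); q=cv2.imread(f"pics/{n}.png")
    k=(abs(W1[...,0]-497)<60)&(abs(W1[...,1]-203)<45)&(W1[...,2]>47)&(W1[...,2]<60)&(q.max(2)<60)
    vv,uu=np.nonzero(k);P=np.array([topz(u,v,51,c) for u,v in zip(uu,vv)]);
    D=(P-[497,203,51])[:,:2]; P=P[(abs(D@[.982,.189])<50)&(abs(D@[-.189,.982])<42)]
    print(n,cv2.minAreaRect(P[:,:2].astype(np.float32)),P.mean(0))
E
python3 m.py
```

```text
insert rect ((499.06365966796875, 204.12567138671875), (89.2317123413086, 63.696128845214844), 10.896939277648926) z 50.20559690237695
board n 5288 z med 181.02164875947656
board plane [  0.     0.   181.06]
tool xy [ 34.4 -20.7]
tool xy [34.41 22.56]
tool xy [ 29.56 -16.58]
tool xy [29.57 18.18]
tool xy under-corners [array([-21.47, -20.21]), array([-21.5 ,  23.57])]
top3 ((494.3496398925781, 206.4287109375), (95.27234649658203, 70.813720703125), 10.220975875854492) [496.59 202.76  51.  ]
scene3 ((495.8255920410156, 204.18453979492188), (95.91262817382812, 75.2861099243164), 9.780305862426758) [496.25 205.01  51.  ]
```

The rows are not in the units I measure in: shifts go in shares of 400 mm and turns go in shares of 120 degrees. I convert before sending: 101 mm / 400 = 0.2525, 80 mm / 400 = 0.2.

```bash

python3 -m creep '[[[0.025, 0, 0, 0, 0, 0], [0.075, 0, 0, 0, 0, 0], [0.1375, -0.0008, 0, 0, 0, 0], [0.2, -0.0015, 0, 0, 0, 0], [0.2525, -0.0015, 0, 0, 0, 0]]]' 
python3 -m creep '[[[0, 0, 0.0375, 0, 0, 0], [0, 0, 0.095, 0, 0, 0], [0, 0, 0.155, 0, 0, 0], [0, 0, 0.205, 0, 0, 0], [0, 0, 0.2425, 0, 0, 0]]]' 
python3 -m creep '[[[0, 0, 0, 0, 0, 0], [0, 0, 0, 0, 0, 0], [0, 0, 0.0125, 0, 0, 0], [0, 0, 0.0125, 0, 0, 0], [0, 0, 0.0125, 0, 0, 0]]]' 
python3 -m creep '[[[0, 0, 0, 0, 0, 0], [0, 0, 0, 0, 0, 0], [0, 0, 0, 0, 0, 0], [0, 0, 0, 0, 0, 0]]]' 
python3 - <<'E'
from h import *
s=manip.read_state(); print(s['clock'],s['eef_pos'],s['eef_rot'],np.abs(s['qd']).max())
np.save("s6.npy",np.r_[s['eef_pos'],s['eef_rot']])
p,d=manip.camera("wrist"); np.save("w6.npy",d); cv2.imwrite("pics/w6.png",p[:,:,::-1])
cv2.imwrite("pics/w6c.png",cv2.resize(p[135:285,185:385,::-1],(800,600),interpolation=cv2.INTER_CUBIC))
E
```

```text
clock: 15.55
eef_pos: [500.5, 204.6, 169.8]
eef_rot: [-3.142, -0.0, 0.19]
wrist_force: [0.5, 0.7, -0.2]
finger_gap: 44.8
finger_force: 12.0
clock: 16.05
eef_pos: [498.9, 204.3, 71.4]
eef_rot: [3.141, 0.001, 0.19]
wrist_force: [-0.9, -0.2, 0.1]
finger_gap: 44.2
finger_force: 12.0
clock: 16.55
eef_pos: [498.9, 204.4, 68.4]
eef_rot: [-3.142, -0.0, 0.19]
wrist_force: [-0.8, 1.2, -0.3]
finger_gap: 44.5
finger_force: 12.0
clock: 16.95
eef_pos: [498.8, 204.4, 68.1]
eef_rot: [-3.142, -0.0, 0.19]
wrist_force: [-0.9, -0.7, 0.5]
finger_gap: 44.7
finger_force: 12.0
16.95 [498.75690984 204.39543872  68.13001689] [-3.14157707e+00 -1.19722063e-04  1.89808203e-01] 0.0018007558155304596
```

View pics/w6c.png

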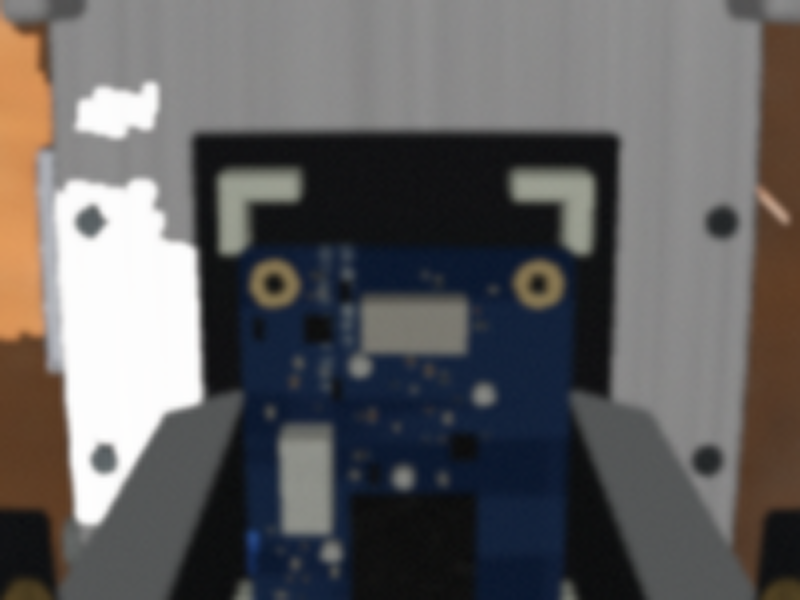

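The close wrist crop shows the two-hole end facing the hinge, with its corners at (240,247) and (575,247). The hinge-side locators' inner corners are at about (248,202) and (562,202). I'll compare them in the tool frame.

```bash
python3 - <<'E'
from h import *
np.set_printoptions(precision=2,suppress=True)
a=np.load("s6.npy"); s=dict(eef_pos=a[:3],eef_rot=a[3:]); R,t=toolpose(s)
f=lambda x,y,z:(R.T@(onz(184.625+x/4,134.625+y/4,s,z)-t))[:2]
print("board corners",f(240,247,80),f(575,247,80)," holes",f(274,284,80),f(538,284,80))
print("loc inner",f(248,202,58.5),f(562,202,58.5),"outer",f(218,170,58.5),f(596,170,58.5))
print("insert edges",f(195,135,51),f(617,135,51), "screws",f(90,221,48),f(722,221,48),f(104,459,48),f(708,459,48))
a=np.load("s5.npy"); s=dict(eef_pos=a[:3],eef_rot=a[3:]); R,t=toolpose(s)
f=lambda x,y,z:(R.T@(onz(144.75+x/2,19.75+y/2,s,z)-t))[:2]
print("far: outer",f(218,65,58.5),f(346,65,58.5),f(218,243,58.5),f(346,243,58.5),"insert",f(211,58,51),f(353,58,51),f(211,252,51),f(353,252,51))
p=cv2.imread("pics/w5.png"); cv2.imwrite("pics/w5n.png",cv2.resize(p[40:150,240:330],(540,660),interpolation=cv2.INTER_CUBIC)[:600])
E
```

```text
board corners [ 34.59 -21.04] [34.6 22.9]  holes [ 29.61 -16.65] [29.62 18.12]
loc inner [ 37.13 -22.51] [37.13 23.65] outer [ 41.91 -26.86] [41.93 28.59]
insert edges [ 46.33 -31.39] [46.34 32.81] screws [ 32.63 -49.21] [32.65 50.62] [ -7.27 -49.29] [-7.24 50.7 ]
far: outer [141.66 -28.12] [141.63  28.73] [ 60.47 -28.11] [60.46 28.75] insert [147.13 -32.11] [147.1   32.69] [ 56.2  -32.12] [56.2  32.72]
```

Scaled: 13 mm / 400 = 0.0325, 1.4 mm / 400 = 0.0035.

```bash

python3 -m creep '[[[0.0018, -0.0003, 0, 0, 0, 0], [0.0035, -0.0005, 0.005, 0, 0, 0], [0.0035, -0.0005, 0.015, 0, 0, 0], [0.0035, -0.0005, 0.025, 0, 0, 0], [0.0035, -0.0005, 0.0325, 0, 0, 0]]]' 
python3 -m creep '[[[0, 0, 0, 0, 0, 0], [0, 0, 0, 0, 0, 0], [0, 0, 0, 0, 0, 0], [0, 0, 0, 0, 0, 0], [0, 0, 0, 0, 0, 0]]]' 
python3 - <<'E'
from h import *
s=manip.read_state(); print(s['clock'],s['eef_pos'],s['eef_rot'],np.abs(s['qd']).max())
np.save("s7.npy",np.r_[s['eef_pos'],s['eef_rot']])
p,d=manip.camera("wrist"); np.save("w7.npy",d); cv2.imwrite("pics/w7.png",p[:,:,::-1])
cv2.imwrite("pics/w7c.png",cv2.resize(p[135:285,185:385,::-1],(800,600),interpolation=cv2.INTER_CUBIC))
E
```

```text
clock: 17.5
eef_pos: [499.9, 204.8, 54.5]
eef_rot: [3.142, 0.001, 0.19]
wrist_force: [0.7, 0.5, 0.2]
finger_gap: 44.6
finger_force: 12.0
clock: 18.0
eef_pos: [500.1, 204.9, 55.2]
eef_rot: [-3.142, -0.0, 0.19]
wrist_force: [0.6, -0.5, 0.0]
finger_gap: 44.7
finger_force: 12.0
18.0 [500.11244846 204.86648458  55.15650561] [-3.14156368e+00 -1.69227852e-04  1.89777093e-01] 0.0016913532539071727
```

View pics/w7c.png

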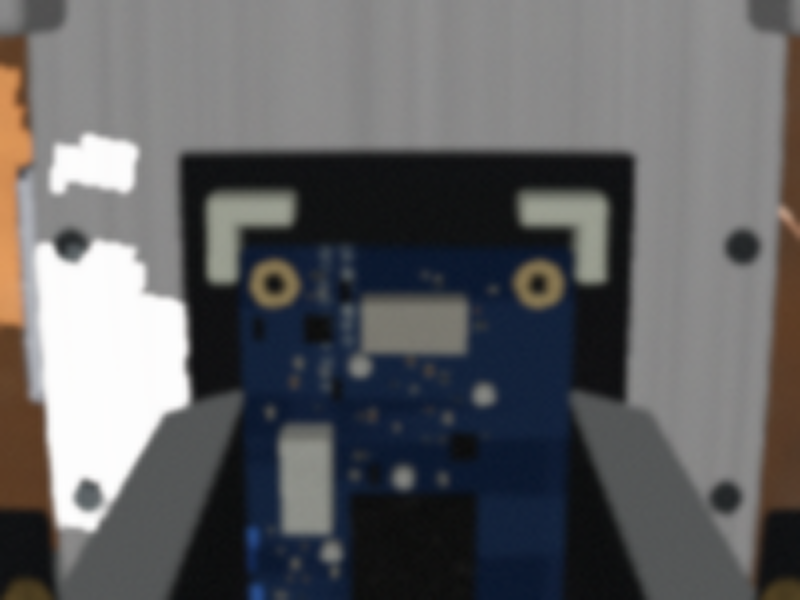

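The view at final height shows the board front at row 247 and the locators' inner corners at about (239,228) and (575,228), evenly placed left and right. I'll do a numerical check, including the lid angle and the other objects.

```bash
python3 - <<'E'
from h import *
np.set_printoptions(precision=2,suppress=True)
a=np.load("s7.npy"); s=dict(eef_pos=a[:3],eef_rot=a[3:]); R,t=toolpose(s)
f=lambda x,y,z:(R.T@(onz(184.625+x/4,134.625+y/4,s,z)-t))[:2]
print("board",f(240,247,67),f(575,247,67))
print("inner",f(239,228,58.5),f(575,228,58.5),"outer",f(206,191,58.5),f(609,191,58.5),"insert",f(182,155,51),f(633,155,51))
W=wworld(np.load("w7.npy"),s); print("board z",np.median(W[135+330//4:135+480//4,185+500//4:185+560//4,2]),"loc z",W[135+207//4,185+250//4,2],W[135+207//4,185+560//4,2])
for n in("top","scene"):
    p,d=manip.camera(n); d0=np.load(n+"0.npy"); W=world(n,d);W0=world(n,d0)
    for nm,c,r in(("reel",(627,-29),34),("jar",(611,-244),28),("meter",(437,-38),80)):
        g=lambda w,z=(20,60):(lambda q:(q.mean(0),len(q)))(w[(np.hypot(w[...,0]-c[0],w[...,1]-c[1])<r)&(w[...,2]>z[0])&(w[...,2]<z[1])])
        print(n,nm,*g(W0),*g(W))
E
```

```text
board [ 34.58 -21.04] [34.59 22.9 ]
inner [ 35.58 -22.23] [35.59 23.96] outer [ 40.76 -26.69] [40.78 28.55] insert [ 44.86 -31.21] [44.88 33.08]
board z 66.09546185445545 loc z 57.380556620718686 58.55612958501678
top reel [626.1  -29.44  45.59] 662 [626.14 -29.47  45.31] 668
top jar [ 611.07 -243.01   35.03] 413 [ 611.13 -243.12   35.05] 410
top meter [444.76 -38.78  29.7 ] 2435 [444.79 -38.85  29.68] 2439
scene reel [624.05 -25.95  42.68] 611 [nan nan nan] 0
scene jar [ 610.38 -239.69   33.91] 320 [nan nan nan] 0
scene meter [442.85 -34.45  29.71] 2142 [nan nan nan] 0<stdin>:11: RuntimeWarning: Mean of empty slice.
  ret = um.true_divide(
```

```bash
python3 -c "
from cell import manip
s=manip.read_state();print(s['clock'],s['finger_gap'],s['finger_force']);print(manip.sign_off())"
```

```text
18.15 44.34854536314935 11.999844163656235
the job is handed in; nothing more can be done
None
```

The lid stands open past upright, and I signed off at 18 s still holding the board level and still about 10 mm above the probe tips, centred over the nest to within about 1 mm, two-hole end towards the hinge; the multimeter, reel and jar have not moved.

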